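# Fit the handwheel on the glue press and clamp the panel

## Task

Take the spoked handwheel lying on the bench and fit it, square hub upwards, on the splined end of the glue press's upright screw: press lightly and turn it until it drops fully home on the shoulder. Then use the wheel to turn the screw clockwise (seen from above) until the press is closed on the panel, and let go, leaving the wheel seated on the screw. Leave the other things on the bench where they lie.

Things in the scene. Friction and masses are not known exactly. Their poses are not given: they have to be found in the camera images.
- wheel: Loose cast handwheel, about 0.45 kg, lying flat, hub upwards. Dark rim 134 mm outside, 108 mm inside diameter, 14 mm high. Four spokes 13 mm wide, tops 11 mm up, run along +-x and +-y from the hub to the rim. Origin on the axis at the underside (rim and hub flush there); z up along the axis. The pulley, with a plain round bore and no spokes, is another thing.
- hub_top (a point): Middle of the top of the wheel's bright square hub, 48 x 48 mm, 55 mm high above the wheel's underside, faces square to the wheel's x and y; grip it across two opposite faces near the top. A cross-shaped bore runs right through: slots along +-x and +-y, 10 mm wide, reaching 19.5 mm from the axis, round a middle hole that passes a 23 mm round. It fits its shaft in four positions a quarter turn apart.
- seat (a point): Point on the press screw's axis, on top of its round shoulder (48 mm diameter, about 160 mm above the bench), where the hub's underside must rest. Four keys along +-x and +-y of this frame, 7 mm wide, reach 18 mm from the axis and 26 mm up from here: the wheel rests on them 26 mm too high until its slots lie over them within about 4 degrees, then drops. The frame turns with the screw; z up.
- screw_tip (a point): Tip of the screw's plain round core, 39 mm above the seat on the same axis. The core is 21.2 mm in diameter, standing 3 mm above the keys before it tapers over 10 mm to 8 mm at the tip; it centres the wheel before the keys meet the hub.
- screw (a joint): Angle of the press screw in rad, growing as it turns clockwise seen from above. It starts between 0 and 0.45; at 1.35 the steel platen under the beam bears on the wooden panel, and there it stops. Stiff (about 0.35 N m of friction): it stays where it is left and moves only when turned by its keys. The platen sinks about 6 mm per rad.
- press: Grey glue press fixed to the bench, with a layered wooden panel on its base. Base 160 x 220 mm (x, y); crossbeam 60 x 220 mm, top 145 mm above the bench, on two columns; the splined end of the screw stands up from the middle of the beam. Origin at the middle of the base's underside, below the screw's axis.
- pulley: Bystander: loose aluminium belt pulley, 104 mm in diameter, 26 mm high, with a plain 36 mm round bore; origin at the middle of its underside.
- plane: Bystander: loose hand plane, 200 mm long (along its x), 52 mm wide, 90 mm high, with wooden grips; origin at the middle of its underside.
- mallet: Bystander: hammer lying on the bench, 260 mm long.
- jar: Bystander: glass jar with a metal lid, 70 mm in diameter, 65 mm high; origin at the middle of its underside.
- tape: Bystander: roll of tape, 100 mm in diameter, 40 mm high, lying flat; origin at the middle of its underside.
Mind the look-alikes: they are no part of the job. What is shaped like the wheel but green or pink is not meant.

How it is judged:
On the way, in this order (a step that is already met when the one before it is completed fails the run):
1. the wheel has dropped over the keys, flat on the screw (z of wheel in the frame of seat between -0.004 and 0.01 m and horizontal distance between wheel and seat below 0.004 m and angle between wheel's own z axis and vertical below 0.06 rad), for 0.2 s.
2. the screw is turned clockwise to its stop with the wheel down on the keys (all of step 1 and value of joint screw above 1.2 rad), for 0.2 s.
At the end, for the whole second after the job is handed in: The wheel rests hub upwards on the screw's shoulder (underside within 4 mm of it, axis within 4 mm, tilted less than 0.06 rad), the screw is turned past 1.2 rad (stop at 1.35), and the wheel is at rest and released (z of wheel in the frame of seat between -0.004 and 0.004 m and horizontal distance between wheel and seat below 0.004 m and angle between wheel's own z axis and vertical below 0.06 rad and value of joint screw above 1.2 rad and linear speed of wheel below 0.02 m/s and angular speed of wheel below 0.1 rad/s); the robot touches nothing.
It fails at once if one of the other things on the bench is shifted by more than 40 mm (distance of any of pulley, plane, mallet, jar, tape from where it was at the start of the episode above 0.04 m).
It also fails if it takes over 54 s, if anything falls off the work surface, if the arm or the gripper's body presses on something with over 40 N, if the wrist force passes 120 N, or if a joint passes its speed limit or range.

## Robot

A 7-joint arm with a two-finger parallel gripper is mounted at the origin on the work surface. World frame = base frame: x ahead of the robot, y to its left, z up, the work surface at z = 0. Lengths are in m, angles in rad, forces in N, time in s.
With the tool pointing down it reaches from about 0.425 to 0.925 m from the base axis. Payload 6.8 kg.
Tool frame: the origin (TCP) lies at the centre of the arm's flange, where the gripper is bolted on; the fingertips stand 173 mm ahead of it and the grasp point (between the pads) lies 155 mm ahead of it (r.hold_point_z is the distance from the TCP to the grasp point, in m); z points along the fingers, x is the direction in which the jaws open and shut, and the axes are right-handed (so a half turn about z gives the same grasp; the last joint's range is limited). The gripper opens to 85 mm and grips with 20 to 120 N. Pads are 22 mm wide; open, the fingers measure 114 mm over their backs; the gripper's body (76 mm by 85 mm) begins 54 mm behind the grasp point. The pads swing forward as they close: fully open they stand 13 mm farther back than shut.
Start: joints at [-1.366, 0.477, 0.022, 1.555, -0.011, 1.109, -0.083], TCP at [0.208, 0.642, 0.405] pointing down, gripper open.
Joint ranges: [-2.96, 2.96], [-0.34, 2.1], [-1.41, 1.46], [0.24, 2.44], [-1.37, 4.51], [0.17, 1.92], [-2.96, 2.96]. Speed limits (rad/s): [2.39, 2.39, 3.14, 3.14, 3.14, 3.14, 3.14].

## Interface

Orientations are given as a rotation vector (axis times angle).
In Python, from bench import r gives the robot as it stands.
- The arm moves only by the tool apply_moves, never from a script. Its arguments are lists of equal length, an entry for each row: "dp": the shift along the tool's x, y, z scaled (see below), a list of three; "twist": the turn, a rotation vector about the tool's x, y, z scaled (see below), a list of three; "jaw": the closure in counts, from 0 (fully open) to 255 (shut). In form: {"dp": [[x, y, z], ...], "twist": [[rx, ry, rz], ...], "jaw": [jaw, ...]}. A call has 1 to 20 rows; each row shifts and turns the pose as measured when the row begins, along the tool's axes as they then stand; what a row does not reach is not made up. The controller multiplies each number of a shift by 12 cm and each number of a turn by 120 degrees. A row lasts 1/10 s, in which the tool goes at most 50 mm and 8.59 degrees, less where a joint would pass 70% of its speed; a pose out of reach is approached as far as the arm can. A call with a number of a shift or a turn outside -1 to 1 is refused whole. A call with a gripper value outside its range is refused whole. The fingers move at their own pace and stop on an object; "grip_force" is the grip in N (left out, the last holds). Time passes only in rows, so rows that do not move let the fingers close. It gives the time, the measured TCP pose, the force and the opening at its end, in the units of the state.
- r.get_obs(): the state, without advancing time (a new reading comes with each control period).
- r.grab_frame(name): name is "side" or "top"; returns a dict with "color" (384x512x3 uint8, red, green, blue), "z_map" (384x512 float32, m along the optical axis (not along the pixel's ray), 0 where there is no reading), "intrinsics" (3x3 intrinsics, pixels), "dist_coeffs" ([k1, k2, p1, p2, k3] as OpenCV has them; the pictures are not rectified), "R" (3x3) and "t" (3): a world point X has camera coordinates R X + t. Camera axes: x right, y down, z forward; pixel columns grow to the right and rows downward; lengths in m; the calibration is good to about 2 mm. A picture is of the moment at which its call begins.
- r.hand_in(): hands the job in, once; it reports no verdict.
The state is a dict: "clock": time; "joints": joint angles; "qvel": joint speeds; "tau": joint torques, N m; "tcp_pos": TCP position; "orientation": TCP orientation; "contact_force": force on the tool from outside, world axes, zero at the start; "moment": the same for the moment, N m; "grip_width": finger opening in m.
Only numpy, scipy, OpenCV 4.12 (cv2) and the standard library are available. Lean on these libraries where they do the work, as an engineer would, in place of code of your own. Each camera call takes 0.05 s, during which the arm holds its last target.

## Working session

There is one attempt and no reset: what is moved stays moved. The work goes in short steps, Python scripts to look and compute and a tool call to move; the robot and the scene stay as the last step left them, time stands still between calls to the robot, and variables do not carry over. Pictures are saved under pics/ and viewed, and the job is handed in when it is done.

Besides the shell and the picture viewer there is one more tool, called after ">>>" by a JSON object that holds its "method" and its "body", one argument or row to a line. apply_moves: Moves the arm, as the interface text tells. Shifts and turns lie within -1 to 1; 1 stands for 12 cm of shift or 120 degrees of turn. Its arguments: {"type":"object","properties":{"dp":{"type":"array"},"twist":{"type":"array"},"jaw":{"type":"array"},"grip_force":{"type":"number"}},"required":["dp","twist","jaw"]}

```bash
ls; mkdir -p pics; python3 - <<'E'
from bench import r
import cv2,numpy as np
o=r.get_obs();print({k:np.round(v,3) for k,v in o.items()})
for n in("top","side"):
    f=r.grab_frame(n);np.savez(f"{n}0.npz",**f)
    cv2.imwrite(f"pics/{n}0.png",cv2.resize(f["color"][:,:,::-1],(768,576),interpolation=cv2.INTER_CUBIC))
    print(n,f["intrinsics"],f["dist_coeffs"],f["R"],f["t"])
E
```

```text
pics
{'clock': np.float64(0.0), 'joints': array([-1.366,  0.478,  0.022,  1.556, -0.011,  1.109, -0.083]), 'qvel': array([-0.   , -0.001,  0.001, -0.   ,  0.   , -0.002, -0.   ]), 'tau': array([ 2.0000e-03, -5.9646e+01,  1.6080e+00, -2.8120e+01,  1.2000e-02,
        9.0000e-03, -0.0000e+00]), 'tcp_pos': array([0.208, 0.642, 0.404]), 'orientation': array([ 2.539e+00,  1.848e+00, -2.000e-03]), 'contact_force': array([-0.352, -0.018, -0.306]), 'moment': array([0.048, 0.016, 0.028]), 'grip_width': np.float64(0.086)}
top [[460.84436142   0.         246.94647566]
 [  0.         460.84436142 191.1049338 ]
 [  0.           0.           1.        ]] [-0.0697096  0.         0.         0.         0.       ] [[ 0.02156881 -0.99974888  0.00607922]
 [-0.99777636 -0.02190902 -0.06294702]
 [ 0.0630644  -0.00470801 -0.99799835]] [-0.14265821  0.56697082  1.53714672]
side [[472.44976082   0.         249.18807384]
 [  0.         472.44976082 192.77501373]
 [  0.           0.           1.        ]] [-0.17803873  0.          0.          0.          0.        ] [[ 0.99335948 -0.11199308 -0.02635337]
 [-0.07753878 -0.48244906 -0.87248532]
 [ 0.08499816  0.86873497 -0.48792916]] [-0.55390974  0.09630574  1.52680493]
```

View pics/top0.png

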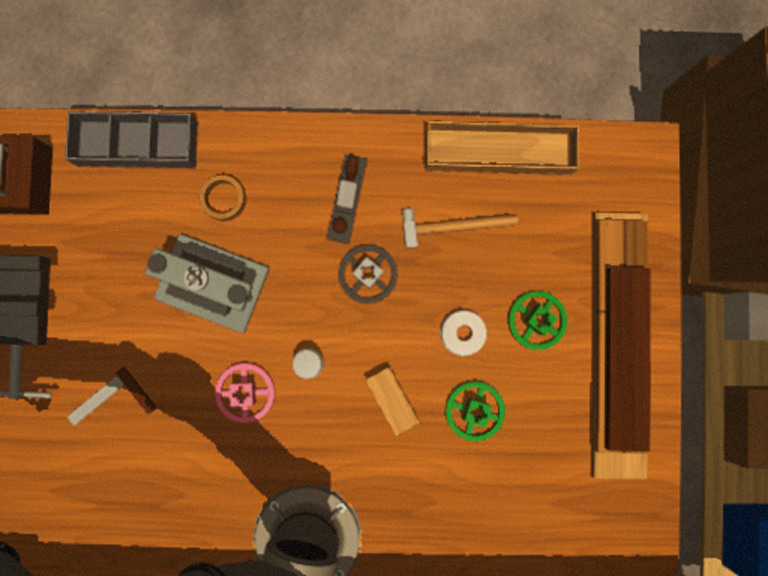

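View pics/side0.png

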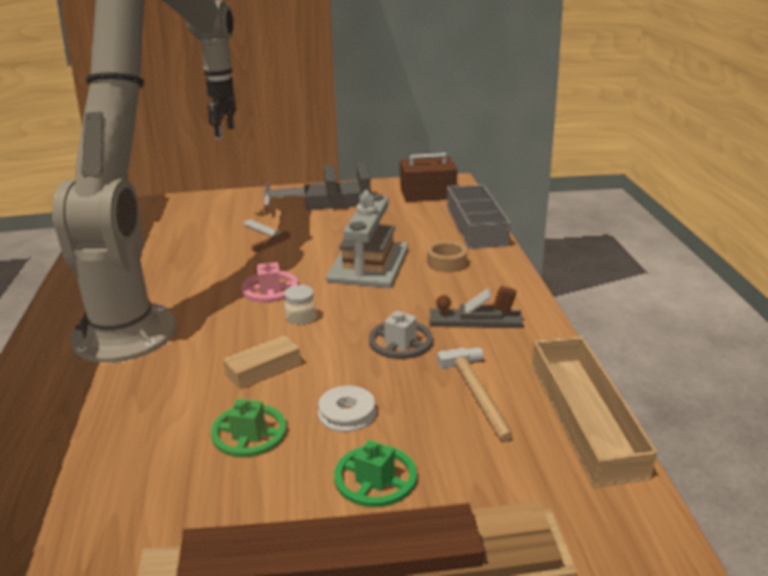

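Several things look like the wheel in the 768-wide top view: a dark-rimmed wheel with a bright square hub at (368,272), green ones at (538,320) and (475,410), a pink one at (245,392), and a white pulley at (464,332). Only the one at (368,272) has both the dark rim and the bright hub. The press screw is at (197,277). I'll enlarge both to confirm.

```bash
cat > h.py <<'E'
import numpy as np,cv2
def pix2world(f,u,v,z):
    p=cv2.undistortPoints(np.array([[[u,v]]],float),f["intrinsics"],f["dist_coeffs"])[0,0]
    R,t=f["R"],f["t"]; d=R.T@np.array([p[0],p[1],1]); c=-R.T@t
    return c+d*(z-c[2])/d[2]
def proj(f,X):
    return cv2.projectPoints(np.array(X,float).reshape(-1,3),cv2.Rodrigues(f["R"])[0],f["t"],f["intrinsics"],f["dist_coeffs"])[0][:,0]
def crop(f,u0,v0,w,h,s):
    return cv2.resize(f["color"][v0:v0+h,u0:u0+w,::-1],None,fx=s,fy=s,interpolation=cv2.INTER_CUBIC)
E
python3 - <<'E'
from h import *
f=dict(np.load("top0.npz"))
a=crop(f,220,156,50,50,8);b=crop(f,105,160,50,50,8)
cv2.imwrite("pics/c1.png",np.hstack([a,b]))
g=dict(np.load("side0.npz"))
a=crop(g,240,200,55,50,7);b=crop(g,215,120,55,50,7)
cv2.imwrite("pics/c2.png",np.hstack([a,b]))
E
```

```text
(no output)
```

View pics/c1.png

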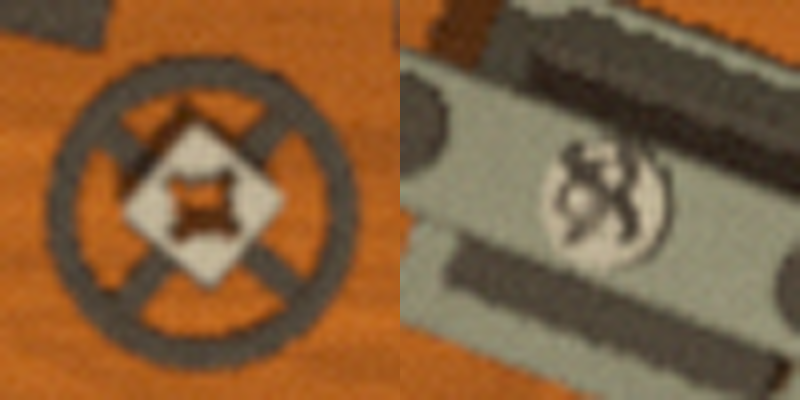

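View pics/c2.png

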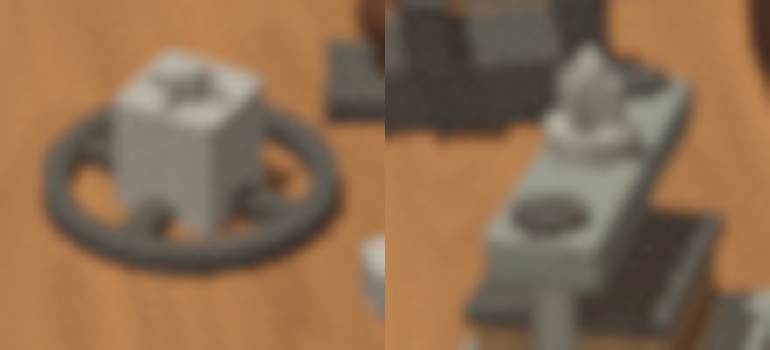

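The crops confirm it. The left one shows the dark rim, four spokes and a bright square hub with a cross bore. The right one shows the splined screw on its shoulder, with the keys running diagonally in the image. Next I'll measure both.

```bash
python3 - <<'E'
from h import *
f=dict(np.load("top0.npz"));g=dict(np.load("side0.npz"))
P=lambda x,y:((x+.5)/8-.5+220,(y+.5)/8-.5+156)
c=np.array([pix2world(f,*P(*q),0.055) for q in[(198,122),(285,200),(210,287),(122,210)]])
print("hub corners",c.round(4).tolist(),"mean",c.mean(0).round(4))
for i in range(4):
    d=c[(i+1)%4]-c[i];print(np.linalg.norm(d).round(4),np.degrees(np.arctan2(d[1],d[0])).round(1))
print("rim",pix2world(f,*P(202,212),0.014).round(4))
S=lambda x,y,u0,v0:((x+.5)/7-.5+u0,(y+.5)/7-.5+v0)
sc=np.array([pix2world(g,*S(x,y,240,200),0.055) for x,y in[(175,50),(263,76),(212,128),(116,92)]])
print("side hub",sc.round(4).tolist(),sc.mean(0).round(4))
Q=lambda x,y:((x+.5)/8-.5+105,(y+.5)/8-.5+160)
print("shoulder top",pix2world(f,*Q(605,205)[:0] or Q(205,205),0.160).round(4))
print("shoulder side",pix2world(g,*S(598-385,127,215,120),0.16).round(4),"tip side",pix2world(g,*S(592-385,45,215,120),0.199).round(4))
# depth checks
def cloud(f):
    z=f["z_map"];v,u=np.nonzero(z>0)
    p=cv2.undistortPoints(np.stack([u,v],1).astype(float)[:,None],f["intrinsics"],f["dist_coeffs"])[:,0]
    Z=z[v,u];X=np.stack([p[:,0]*Z,p[:,1]*Z,Z],1)
    return (X-f["t"])@f["R"],u,v
for n,F in(("top",f),("side",g)):
    X,u,v=cloud(F)
    w=c.mean(0);m=(np.hypot(*(X[:,:2]-w[:2]).T)<.045)&(X[:,2]>.047)&(X[:,2]<.065)
    print(n,"hubpts",m.sum(),X[m].mean(0).round(4),cv2.minAreaRect(X[m][:,:2].astype(np.float32)*1000))
    s=pix2world(f,*Q(205,205),0.16)
    d=np.hypot(*(X[:,:2]-s[:2]).T)
    m=(d<.04)&(X[:,2]>.153)
    print(" screw",m.sum(),X[m].mean(0).round(4),X[m].max(0).round(4),X[m].min(0).round(4))
    m=(d<.03)&(X[:,2]>.170); print(" keys",X[m].round(3).tolist()[:60])
    m=(d<.1)&(X[:,2]>.138)&(X[:,2]<.149); print(" beam",cv2.minAreaRect(X[m][:,:2].astype(np.float32)*1000))
E
```

```text
hub corners [[0.6346, -0.12, 0.055], [0.6031, -0.1566, 0.055], [0.5664, -0.1264, 0.055], [0.5975, -0.0894, 0.055]] mean [ 0.6004 -0.1231  0.055 ]
0.0483 -130.8
0.0475 140.5
0.0483 50.0
0.0481 -39.4
rim [ 0.6007 -0.1224  0.014 ]
side hub [[0.5977, -0.0862, 0.055], [0.6329, -0.1143, 0.055], [0.6043, -0.1532, 0.055], [0.5673, -0.1176, 0.055]] [ 0.6006 -0.1178  0.055 ]
shoulder top [0.5713 0.2302 0.16  ]
shoulder side [0.5725 0.229  0.16  ] tip side [0.5723 0.245  0.199 ]
top hubpts 140 [ 0.599  -0.1209  0.0545] ((598.907470703125, -120.94157409667969), (48.370670318603516, 47.29407501220703), 51.2616081237793)
 screw 198 [0.5691 0.2272 0.1703] [0.5938 0.2535 0.2017] [0.5471 0.2059 0.1533]
 keys [[0.582, 0.242, 0.188], [0.582, 0.24, 0.186], [0.583, 0.239, 0.178], [0.582, 0.221, 0.187], [0.582, 0.219, 0.184], [0.583, 0.218, 0.177], [0.579, 0.243, 0.185], [0.579, 0.241, 0.183], [0.579, 0.236, 0.188], [0.579, 0.233, 0.189], [0.579, 0.23, 0.188], [0.579, 0.227, 0.187], [0.579, 0.226, 0.182], [0.579, 0.22, 0.191], [0.579, 0.218, 0.186], [0.58, 0.219, 0.173], [0.581, 0.216, 0.17], [0.575, 0.23
[... 2066 characters left out ...]
 [0.565, 0.216, 0.188], [0.569, 0.223, 0.185], [0.572, 0.221, 0.185], [0.576, 0.225, 0.183], [0.579, 0.216, 0.187], [0.583, 0.221, 0.185], [0.558, 0.216, 0.184], [0.561, 0.22, 0.183], [0.565, 0.219, 0.183], [0.569, 0.221, 0.182], [0.573, 0.224, 0.18], [0.576, 0.226, 0.179], [0.579, 0.221, 0.181], [0.583, 0.224, 0.18], [0.556, 0.238, 0.172], [0.558, 0.223, 0.178], [0.561, 0.216, 0.18], [0.565, 0.224, 0.177], [0.569, 0.221, 0.178], [0.572, 0.216, 0.179], [0.576, 0.223, 0.177], [0.58, 0.227, 0.175], [0.583, 0.217, 0.178], [0.558, 0.22, 0.175], [0.561, 0.216, 0.177], [0.564, 0.216, 0.176]]
 beam ((571.4554443359375, 227.29122924804688), (190.08311462402344, 60.96733093261719), 68.23164367675781)
```

```bash
python3 - <<'E'
from h import *
f=dict(np.load("top0.npz"));g=dict(np.load("side0.npz"))
z=f["z_map"];v,u=np.nonzero(z>0)
p=cv2.undistortPoints(np.stack([u,v],1).astype(float)[:,None],f["intrinsics"],f["dist_coeffs"])[:,0]
Z=z[v,u];X=(np.stack([p[:,0]*Z,p[:,1]*Z,Z],1)-f["t"])@f["R"]
w=np.array([.600,-.122]);a=np.radians(50);D=X[:,:2]-w
l=np.stack([D@[np.cos(a),np.sin(a)],D@[-np.sin(a),np.cos(a)]],1)
m=(X[:,2]>.025)&(np.hypot(*l.T)<.12)&(np.hypot(*l.T)>.04)
q=np.c_[l,X[:,2]][m];q=q[np.argsort(np.hypot(q[:,0],q[:,1]))];print(q[:12].round(3).tolist())
# key overlays
tiles=[]
for F,sh in((f,(106,162,48,48)),(g,(225,118,48,48))):
  s=8;row=[]
  for ang in(None,45,52,59,66):
    im=crop(F,*sh,s)
    if ang is not None:
      ca,sa=np.cos(np.radians(ang)),np.sin(np.radians(ang))
      for k in range(4):
        t=np.radians(ang+90*k);x=np.array([np.cos(t),np.sin(t)]);y=np.array([-x[1],x[0]])
        pts=[(.5705+b*x[0]+c*y[0],.230+b*x[1]+c*y[1],.186) for b,c in((.0106,.0035),(.018,.0035),(.018,-.0035),(.0106,-.0035))]
        uv=(proj(F,pts)-[sh[0],sh[1]]+.5)*s-.5
        cv2.polylines(im,[uv.astype(int)],True,(0,0,255),1)
    row.append(im[60:340,60:340] if F is f else im[40:320,40:320])
  tiles.append(np.hstack(row[:]))
o=np.vstack(tiles);cv2.imwrite("pics/k.png",cv2.resize(o,(800,320)))
E
```

```text
[[0.055, -0.028, 0.026], [0.091, -0.028, 0.025], [0.1, -0.03, 0.048], [0.099, -0.034, 0.051], [0.102, -0.027, 0.054], [0.101, -0.031, 0.058], [-0.027, -0.104, 0.031], [0.101, -0.036, 0.056], [0.104, -0.025, 0.053], [0.1, -0.039, 0.045], [0.104, -0.029, 0.055], [-0.025, -0.106, 0.035]]
```

View pics/k.png

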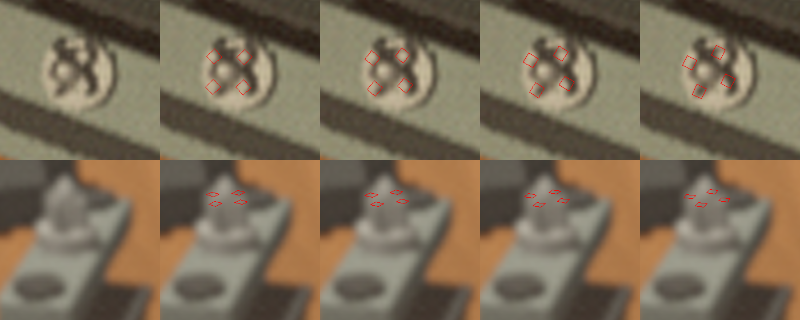

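```bash
python3 - <<'E'
from h import *
f=dict(np.load("top0.npz"))
s=16;sh=(117,172,24,24);row=[]
for ang in(None,48,58):
    im=crop(f,*sh,s)
    if ang:
      for k in range(4):
        t=np.radians(ang+90*k);x=np.array([np.cos(t),np.sin(t)]);y=np.array([-x[1],x[0]])
        pts=[(.5705+b*x[0]+c*y[0],.230+b*x[1]+c*y[1],.186) for b,c in((.0106,.0035),(.018,.0035),(.018,-.0035),(.0106,-.0035))]
        cv2.polylines(im,[((proj(f,pts)-sh[:2]+.5)*s-.5).astype(int)],True,(0,0,255),1)
      th=np.linspace(0,6.28,40)
      cv2.polylines(im,[((proj(f,np.c_[.5705+.024*np.cos(th),.23+.024*np.sin(th),0*th+.16])-sh[:2]+.5)*s-.5).astype(int)],True,(255,0,0),1)
    row.append(im)
cv2.imwrite("pics/k2.png",cv2.resize(np.hstack(row),(798,266),interpolation=cv2.INTER_AREA))
E
```

```text
(no output)
```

View pics/k2.png

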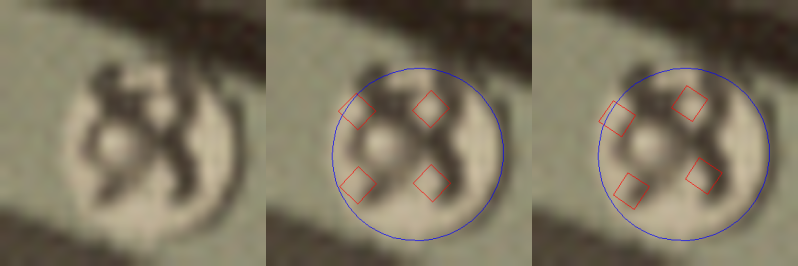

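```bash
cat >> h.py <<'E'
from scipy.spatial.transform import Rotation as Ro
def goto(x,y,z,ang):
    "remaining shift/turn in scaled tool units to TCP (x,y,z), tool down, tool x at ang deg"
    from bench import r
    o=r.get_obs();R=Ro.from_rotvec(o["orientation"])
    a=np.radians(ang);c,s=np.cos(a),np.sin(a)
    T=Ro.from_matrix(np.array([[c,s,0],[s,-c,0],[0,0,-1.]]))
    d=R.inv().apply(np.array([x,y,z])-o["tcp_pos"])
    tw=(R.inv()*T).as_rotvec()
    xa=R.as_matrix()[:,0]
    print("t",round(float(o["clock"]),2),"tcp",o["tcp_pos"].round(4),"ang",np.degrees(np.arctan2(xa[1],xa[0])).round(2),"w",round(float(o["grip_width"]),4),"F",np.round(o["contact_force"],1),"M",np.round(o["moment"],2),"j7",round(float(o["joints"][6]),2))
    print("mm",(d*1000).round(1),"dp",(d/.12).round(3),"twist",(tw/np.radians(120)).round(4),"deg",np.degrees(tw).round(1))
E
python3 -c "
from h import *
from bench import r
print(r.hold_point_z); goto(.600,-.122,.36,50)"
```

```text
0.1547
t 0.1 tcp [0.2076 0.642  0.4038] ang 72.08 w 0.0856 F [-0.7 -0.4  0.1] M [0.02 0.02 0.01] j7 -0.08
mm [-606.1  608.4   44.9] dp [-5.051  5.07   0.374] twist [0.0002 0.0008 0.184 ] deg [ 0.   0.1 22.1]
```

>>> {"method": "apply_moves", "body": {
  "dp": [
    [-0.25, 0.25, 0],
    [-0.25, 0.25, 0],
    [-0.25, 0.25, 0],
    [-0.25, 0.25, 0],
    [-0.25, 0.25, 0],
    [-0.25, 0.25, 0],
    [-0.25, 0.25, 0],
    [-0.25, 0.25, 0],
    [-0.25, 0.25, 0],
    [-0.25, 0.25, 0],
    [-0.25, 0.25, 0],
    [-0.25, 0.25, 0],
    [-0.25, 0.25, 0],
    [-0.25, 0.25, 0],
    [-0.25, 0.25, 0],
    [-0.25, 0.25, 0],
    [-0.25, 0.25, 0],
    [-0.25, 0.25, 0]
  ],
  "twist": [
    [0, 0, 0],
    [0, 0, 0],
    [0, 0, 0],
    [0, 0, 0],
    [0, 0, 0],
    [0, 0, 0],
    [0, 0, 0],
    [0, 0, 0],
    [0, 0, 0],
    [0, 0, 0],
    [0, 0, 0],
    [0, 0, 0],
    [0, 0, 0],
    [0, 0, 0],
    [0, 0, 0],
    [0, 0, 0],
    [0, 0, 0],
    [0, 0, 0]
  ],
  "jaw": [50, 50, 50, 50, 50, 50, 50, 50, 50, 50, 50, 50, 50, 50, 50, 50, 50, 50],
  "grip_force": 60
}}

```text
clock: 1.9
tcp_pos: [0.5642, -0.0589, 0.3987]
orientation: [-2.526, -1.865, 0.013]
contact_force: [1.3, 0.9, 0.6]
grip_width: 0.0686
```

```bash
python3 -c "
from h import *
goto(.600,-.122,.30,50)"
```

```text
t 1.9 tcp [ 0.5642 -0.0589  0.3987] ang 72.89 w 0.0686 F [1.3 0.9 0.6] M [ 0.07 -0.06 -0.  ] j7 1.41
mm [-49.2  53.4  98.7] dp [-0.41   0.445  0.822] twist [-0.0025  0.0034  0.1908] deg [-0.3  0.4 22.9]
```

>>> {"method": "apply_moves", "body": {
  "dp": [
    [-0.2, 0.22, 0.1],
    [-0.2, 0.22, 0.1],
    [0, 0, 0.2],
    [0, 0, 0.2],
    [0, 0, 0.2],
    [0, 0, 0]
  ],
  "twist": [
    [0, 0, 0],
    [0, 0, 0],
    [0, 0, 0.065],
    [0, 0, 0.065],
    [0, 0, 0.065],
    [0, 0, 0]
  ],
  "jaw": [50, 50, 50, 50, 50, 50]
}}

```text
clock: 2.5
tcp_pos: [0.6018, -0.1328, 0.2987]
orientation: [2.865, 1.277, -0.016]
contact_force: [-0.5, 1.1, -0.7]
grip_width: 0.0688
```

```bash
python3 - <<'E'
from h import *
from bench import r
goto(.600,-.122,.197,50)
f=r.grab_frame("side")
cv2.imwrite("pics/s1.png",crop(f,190,120,150,130,5))
E
```

```text
t 2.5 tcp [ 0.6018 -0.1328  0.2987] ang 48.03 w 0.0688 F [-0.5  1.1 -0.7] M [0.   0.05 0.02] j7 1.23
mm [  8.   -8.6 101.6] dp [ 0.066 -0.072  0.847] twist [ 0.0001  0.0053 -0.0164] deg [ 0.   0.6 -2. ]
```

View pics/s1.png

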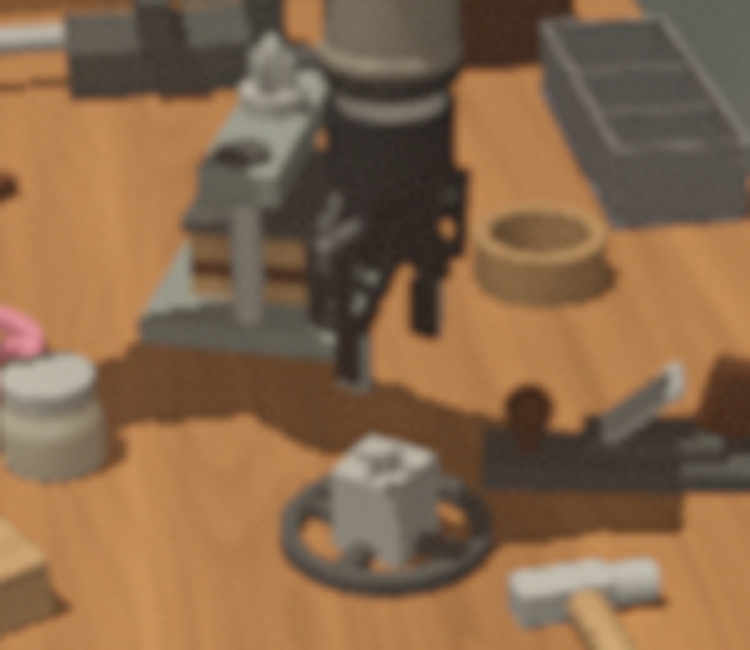

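Side view: the gripper hovers above the wheel, whose hub is at crop (385,495). Nothing is disturbed. I'll correct the offset and go lower.

>>> {"method": "apply_moves", "body": {
  "dp": [
    [0.07, -0.07, 0.1],
    [0, 0, 0.2],
    [0, 0, 0.1],
    [0, 0, 0]
  ],
  "twist": [
    [0, 0.005, -0.016],
    [0, 0, 0],
    [0, 0, 0],
    [0, 0, 0]
  ],
  "jaw": [50, 50, 50, 50]
}}

```text
clock: 2.95
tcp_pos: [0.6042, -0.121, 0.2567]
orientation: [2.83, 1.352, 0.014]
contact_force: [0.1, 0.8, 0.1]
grip_width: 0.0687
```

```bash
python3 - <<'E'
from h import *
goto(.600,-.122,.197,50)
E
```

```text
t 2.95 tcp [ 0.6042 -0.121   0.2567] ang 51.07 w 0.0687 F [0.1 0.8 0.1] M [ 0.    0.01 -0.04] j7 1.29
mm [-3.8 -3.2 59.6] dp [-0.031 -0.027  0.497] twist [ 0.004  -0.0028  0.0089] deg [ 0.5 -0.3  1.1]
```

>>> {"method": "apply_moves", "body": {
  "dp": [
    [-0.031, -0.027, 0],
    [0, 0, 0]
  ],
  "twist": [
    [0.004, -0.003, 0.009],
    [0, 0, 0]
  ],
  "jaw": [50, 50]
}}

```text
clock: 3.15
tcp_pos: [0.5997, -0.1225, 0.2588]
orientation: [2.847, 1.327, 0.002]
contact_force: [0.6, -0.3, 0.0]
grip_width: 0.0689
```

```bash
python3 - <<'E'
from h import *
goto(.600,-.122,.197,50)
E
```

```text
t 3.15 tcp [ 0.5997 -0.1225  0.2588] ang 49.98 w 0.0689 F [ 0.6 -0.3  0. ] M [-0.03 -0.03  0.05] j7 1.27
mm [ 0.6 -0.2 61.8] dp [ 0.005 -0.002  0.515] twist [ 0.0007 -0.0003 -0.0001] deg [ 0.1 -0.  -0. ]
```

>>> {"method": "apply_moves", "body": {
  "dp": [
    [0.005, 0, 0.13],
    [0, 0, 0.13],
    [0, 0, 0.13],
    [0, 0, 0.1],
    [0, 0, 0.03],
    [0, 0, 0]
  ],
  "twist": [
    [0, 0, 0],
    [0, 0, 0],
    [0, 0, 0],
    [0, 0, 0],
    [0, 0, 0],
    [0, 0, 0]
  ],
  "jaw": [50, 50, 50, 50, 50, 50]
}}

```text
clock: 3.75
tcp_pos: [0.6004, -0.1223, 0.1914]
orientation: [2.846, 1.328, 0.002]
contact_force: [-0.2, 0.8, -0.5]
grip_width: 0.0687
```

```bash
python3 - <<'E'
from h import *
goto(.600,-.122,.197,50)
E
```

```text
t 3.75 tcp [ 0.6004 -0.1223  0.1914] ang 50.02 w 0.0687 F [-0.2  0.8 -0.5] M [ 0.06 -0.02 -0.  ] j7 1.32
mm [-0.  -0.5 -5.6] dp [-0.    -0.004 -0.047] twist [ 0.0009 -0.0004  0.0001] deg [ 0.1 -0.   0. ]
```

>>> {"method": "apply_moves", "body": {
  "dp": [
    [0, 0, -0.045],
    [0, 0, 0],
    [0, 0, 0],
    [0, 0, 0],
    [0, 0, 0],
    [0, 0, 0],
    [0, 0, 0],
    [0, 0, 0]
  ],
  "twist": [
    [0, 0, 0],
    [0, 0, 0],
    [0, 0, 0],
    [0, 0, 0],
    [0, 0, 0],
    [0, 0, 0],
    [0, 0, 0],
    [0, 0, 0]
  ],
  "jaw": [50, 50, 255, 255, 255, 255, 255, 255],
  "grip_force": 70
}}

```text
clock: 4.55
tcp_pos: [0.6006, -0.1229, 0.1987]
orientation: [2.845, 1.327, 0.004]
contact_force: [-0.7, 0.7, -2.1]
grip_width: 0.0471
```

```bash
python3 - <<'E'
from h import *
from bench import r
goto(.600,-.122,.197,50)
f=r.grab_frame("side");cv2.imwrite("pics/s2.png",crop(f,210,150,110,100,6))
E
```

```text
t 4.55 tcp [ 0.6006 -0.1229  0.1987] ang 50.01 w 0.0471 F [-0.7  0.7 -2.1] M [-0.21  0.14 -0.04] j7 1.31
mm [ 0.2 -1.   1.7] dp [ 0.002 -0.009  0.014] twist [ 0.0017 -0.0006  0.0001] deg [ 0.2 -0.1  0. ]
```

View pics/s2.png

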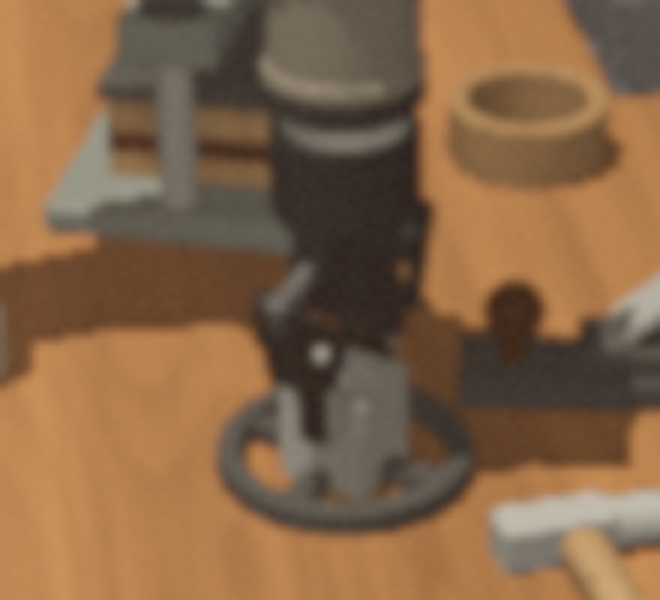

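The hub is gripped, with an opening of 47 mm and both pads on opposite faces. Now I'll lift.

>>> {"method": "apply_moves", "body": {
  "dp": [
    [0, 0, -0.1],
    [0, 0, -0.25],
    [0, 0, -0.3],
    [0, 0, -0.3],
    [0, 0, -0.3],
    [0, 0, -0.3],
    [0, 0, -0.25],
    [0, 0, -0.1],
    [0, 0, 0]
  ],
  "twist": [
    [0, 0, 0],
    [0, 0, 0],
    [0, 0, 0],
    [0, 0, 0],
    [0, 0, 0],
    [0, 0, 0],
    [0, 0, 0],
    [0, 0, 0],
    [0, 0, 0]
  ],
  "jaw": [255, 255, 255, 255, 255, 255, 255, 255, 255]
}}

```text
clock: 5.5
tcp_pos: [0.5966, -0.1215, 0.4345]
orientation: [-2.843, -1.324, 0.01]
contact_force: [-0.8, -0.2, -5.8]
grip_width: 0.0468
```

```bash
python3 - <<'E'
from h import *
goto(.5713,.230,.435,50)
E
```

```text
t 5.5 tcp [ 0.5966 -0.1215  0.4345] ang 49.93 w 0.0468 F [-0.8 -0.2 -5.8] M [-0.01 -0.05  0.01] j7 1.17
mm [ 252.7 -245.7    0.6] dp [ 2.106 -2.047  0.005] twist [-0.0038  0.0016 -0.0006] deg [-0.5  0.2 -0.1]
```

>>> {"method": "apply_moves", "body": {
  "dp": [
    [0.1, -0.1, 0],
    [0.19, -0.185, 0],
    [0.19, -0.185, 0],
    [0.19, -0.185, 0],
    [0.19, -0.185, 0],
    [0.19, -0.185, 0],
    [0.19, -0.185, 0],
    [0.19, -0.185, 0],
    [0.19, -0.185, 0],
    [0.19, -0.185, 0],
    [0.1, -0.1, 0],
    [0, 0, 0]
  ],
  "twist": [
    [0, 0, 0],
    [0, 0, 0],
    [0, 0, 0],
    [0, 0, 0],
    [0, 0, 0],
    [0, 0, 0],
    [0, 0, 0],
    [0, 0, 0],
    [0, 0, 0],
    [0, 0, 0],
    [0, 0, 0],
    [0, 0, 0]
  ],
  "jaw": [255, 255, 255, 255, 255, 255, 255, 255, 255, 255, 255, 255]
}}

```text
clock: 6.7
tcp_pos: [0.5641, 0.2089, 0.4091]
orientation: [-2.841, -1.314, 0.072]
contact_force: [-0.5, 0.0, -7.6]
grip_width: 0.047
```

```bash
python3 - <<'E'
from h import *
goto(.5713,.230,.435,50)
E
```

```text
t 6.7 tcp [0.5641 0.2089 0.4091] ang 49.67 w 0.047 F [-0.5  0.  -7.6] M [-0.   -0.08  0.06] j7 0.58
mm [ 19.8  -9.  -26.4] dp [ 0.165 -0.075 -0.22 ] twist [-0.014   0.0176 -0.003 ] deg [-1.7  2.1 -0.4]
```

>>> {"method": "apply_moves", "body": {
  "dp": [
    [0, 0, -0.22],
    [0, 0, 0],
    [0.08, -0.04, 0],
    [0.08, -0.04, 0],
    [0, 0, 0]
  ],
  "twist": [
    [-0.014, 0.018, 0],
    [0, 0, 0],
    [0, 0, 0],
    [0, 0, 0],
    [0, 0, 0]
  ],
  "jaw": [255, 255, 255, 255, 255]
}}

```text
clock: 7.2
tcp_pos: [0.5701, 0.2266, 0.429]
orientation: [2.852, 1.31, -0.018]
contact_force: [0.4, 0.5, -6.2]
grip_width: 0.0473
```

```bash
python3 - <<'E'
from h import *
goto(.5713,.230,.435,50)
E
```

```text
t 7.2 tcp [0.5701 0.2266 0.429 ] ang 49.34 w 0.0473 F [ 0.4  0.5 -6.2] M [ 0.03  0.03 -0.  ] j7 0.54
mm [ 3.3 -1.3 -6. ] dp [ 0.027 -0.011 -0.05 ] twist [-0.0011  0.0056 -0.0055] deg [-0.1  0.7 -0.7]
```

>>> {"method": "apply_moves", "body": {
  "dp": [
    [0.027, -0.011, 0],
    [0, 0, 0]
  ],
  "twist": [
    [-0.001, 0.0055, -0.0055],
    [0, 0, 0]
  ],
  "jaw": [255, 255]
}}

```text
clock: 7.4
tcp_pos: [0.5713, 0.2301, 0.4273]
orientation: [2.846, 1.329, -0.004]
contact_force: [-1.7, -0.2, -5.4]
grip_width: 0.0467
```

```bash
python3 - <<'E'
from h import *
from bench import r
goto(.5713,.230,.435,50)
f=r.grab_frame("top");g=r.grab_frame("side");np.savez("top1.npz",**f);np.savez("side1.npz",**g)
cv2.imwrite("pics/t3.png",crop(f,95,150,70,70,8));cv2.imwrite("pics/s3.png",crop(g,205,80,70,80,7))
E
```

```text
t 7.4 tcp [0.5713 0.2301 0.4273] ang 50.05 w 0.0467 F [-1.7 -0.2 -5.4] M [-0.01  0.02  0.03] j7 0.55
mm [-0.1  0.1 -7.7] dp [-0.001  0.001 -0.064] twist [-0.0004  0.001   0.0004] deg [-0.   0.1  0.1]
```

View pics/t3.png

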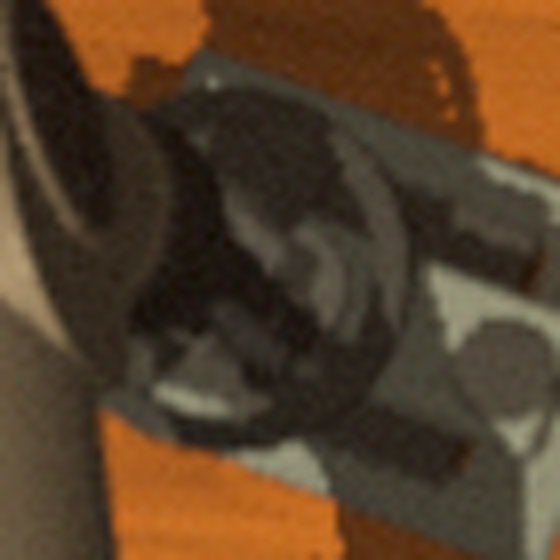

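View pics/s3.png

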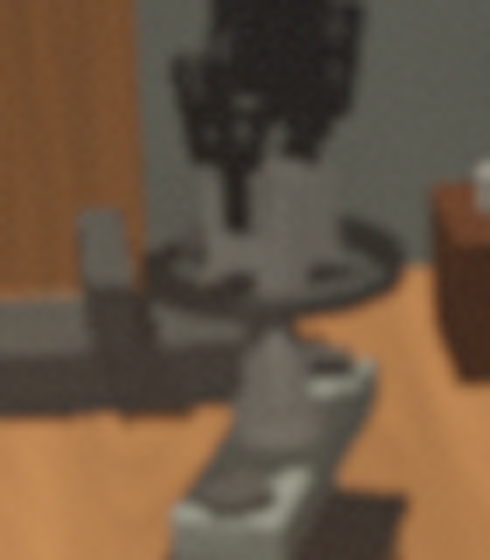

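```bash
python3 - <<'E'
from h import *
f=dict(np.load("top1.npz"));g=dict(np.load("side1.npz"))
th=np.linspace(0,6.2832,80)
for F,sh,n in((f,(95,150,70,70),"t"),(g,(205,80,70,70),"s")):
    s=8;im=crop(F,*sh,s)
    for rad,z in((.067,.2426),(.067,.2286)):
        P=np.c_[.5713+rad*np.cos(th),.230+rad*np.sin(th),0*th+z]
        cv2.polylines(im,[((proj(F,P)-sh[:2]+.5)*s-.5).astype(int)],True,(0,0,255) if z>.24 else (0,255,255),1)
    for q,zc in(((.5713,.23,.199),(255,0,0)),):
        uv=((proj(F,q)[0]-sh[:2]+.5)*s-.5).astype(int);cv2.circle(im,tuple(int(a) for a in uv),3,zc,-1)
    cv2.imwrite(f"pics/{n}4.png",im) 
a=cv2.imread("pics/t4.png");b=cv2.imread("pics/s4.png")
cv2.imwrite("pics/ov.png",cv2.resize(np.hstack([a,b]),(800,400)))
E
```

```text
(no output)
```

View pics/ov.png

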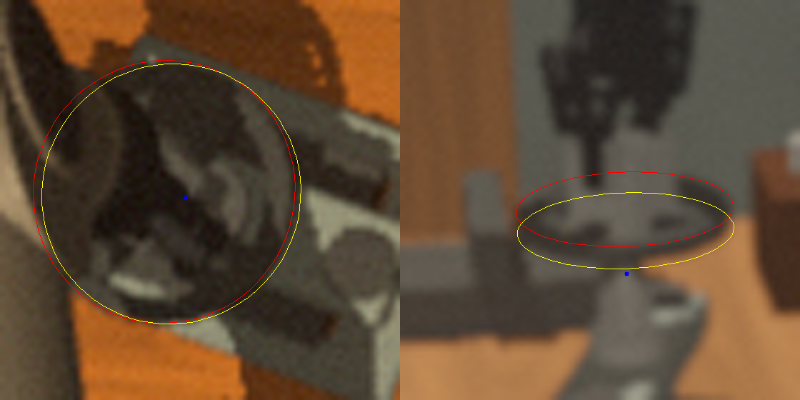

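The projected rim circles match the held wheel to about 2 mm in both views, and the screw tip sits under its centre, within the taper's capture range. I'll go down slowly.

>>> {"method": "apply_moves", "body": {
  "dp": [
    [0, 0, 0.08],
    [0, 0, 0.08],
    [0, 0, 0.06],
    [0, 0, 0.03],
    [0, 0, 0]
  ],
  "twist": [
    [0, 0, 0],
    [0, 0, 0],
    [0, 0, 0],
    [0, 0, 0],
    [0, 0, 0]
  ],
  "jaw": [255, 255, 255, 255, 255]
}}

```text
clock: 8.0
tcp_pos: [0.5709, 0.2282, 0.3941]
orientation: [2.847, 1.325, -0.007]
contact_force: [0.2, -0.5, -5.3]
grip_width: 0.0469
```

```bash
python3 - <<'E'
from h import *
goto(.5713,.230,.385,50)
E
```

```text
t 8.0 tcp [0.5709 0.2282 0.3941] ang 49.9 w 0.0469 F [ 0.2 -0.5 -5.3] M [ 0.05 -0.   -0.01] j7 0.56
mm [ 1.7 -0.8  9.1] dp [ 0.014 -0.007  0.076] twist [-0.0005  0.0023 -0.0008] deg [-0.1  0.3 -0.1]
```

>>> {"method": "apply_moves", "body": {
  "dp": [
    [0.014, -0.007, 0.02],
    [0, 0, 0.03],
    [0, 0, 0.02],
    [0, 0, 0]
  ],
  "twist": [
    [0, 0.002, 0],
    [0, 0, 0],
    [0, 0, 0],
    [0, 0, 0]
  ],
  "jaw": [255, 255, 255, 255]
}}

```text
clock: 8.4
tcp_pos: [0.5716, 0.2302, 0.3854]
orientation: [-2.848, -1.325, -0.0]
contact_force: [0.1, -0.3, -5.5]
grip_width: 0.0469
```

```bash
python3 - <<'E'
from h import *
goto(.5713,.230,.385,50)
E
```

```text
t 8.4 tcp [0.5716 0.2302 0.3854] ang 49.91 w 0.0469 F [ 0.1 -0.3 -5.5] M [-0.04 -0.01 -0.04] j7 0.57
mm [-0.4 -0.   0.4] dp [-0.003 -0.     0.004] twist [-0.0003 -0.0003 -0.0007] deg [-0.  -0.  -0.1]
```

>>> {"method": "apply_moves", "body": {
  "dp": [
    [0, 0, 0.02],
    [0, 0, 0.02],
    [0, 0, 0]
  ],
  "twist": [
    [0, 0, 0],
    [0, 0, 0],
    [0, 0, 0]
  ],
  "jaw": [255, 255, 255]
}}

```text
clock: 8.7
tcp_pos: [0.5719, 0.2298, 0.3841]
orientation: [-2.847, -1.324, -0.003]
contact_force: [-2.4, -1.2, -5.2]
grip_width: 0.0467
```

```bash
python3 - <<'E'
from h import *
goto(.5713,.230,.385,50)
E
```

```text
t 8.7 tcp [0.5719 0.2298 0.3841] ang 49.89 w 0.0467 F [-2.4 -1.2 -5.2] M [-0.21  0.43 -0.  ] j7 0.57
mm [-0.2 -0.5 -0.9] dp [-0.002 -0.004 -0.007] twist [-0.0006 -0.0011 -0.0009] deg [-0.1 -0.1 -0.1]
```

Contact with the keys: underside at about 0.1854, with light force. Now I'll press and turn, counter-clockwise first.

>>> {"method": "apply_moves", "body": {
  "dp": [
    [0, 0, 0.04],
    [0, 0, 0.04],
    [0, 0, 0.04],
    [0, 0, 0.04],
    [0, 0, 0.04]
  ],
  "twist": [
    [0, 0, -0.017],
    [0, 0, -0.017],
    [0, 0, -0.017],
    [0, 0, -0.017],
    [0, 0, -0.017]
  ],
  "jaw": [255, 255, 255, 255, 255]
}}

```text
clock: 9.2
tcp_pos: [0.572, 0.2279, 0.3828]
orientation: [-2.707, -1.569, -0.012]
contact_force: [-15.1, -4.1, 27.6]
grip_width: 0.0469
```

```bash
python3 - <<'E'
from h import *
goto(.5713,.230,.385,50)
E
```

```text
t 9.2 tcp [0.572  0.2279 0.3828] ang 60.18 w 0.0469 F [-15.1  -4.1  27.6] M [-1.44  3.39 -0.34] j7 0.74
mm [ 1.5 -1.7 -2.2] dp [ 0.012 -0.014 -0.018] twist [-0.0039 -0.0059  0.0848] deg [-0.5 -0.7 10.2]
```

>>> {"method": "apply_moves", "body": {
  "dp": [
    [-0.006, -0.011, 0],
    [0, 0, 0.02],
    [0, 0, 0.02],
    [0, 0, 0.02],
    [0, 0, 0.02],
    [0, 0, 0.02]
  ],
  "twist": [
    [0.004, 0.006, 0],
    [0, 0, -0.017],
    [0, 0, -0.017],
    [0, 0, -0.017],
    [0, 0, -0.017],
    [0, 0, 0]
  ],
  "jaw": [255, 255, 255, 255, 255, 255]
}}

```text
clock: 9.8
tcp_pos: [0.5713, 0.2242, 0.3846]
orientation: [-2.575, -1.751, -0.036]
contact_force: [-6.9, -1.7, 11.2]
grip_width: 0.0472
```

```bash
python3 - <<'E'
from h import *
goto(.5713,.230,.385,50)
E
```

```text
t 9.8 tcp [0.5713 0.2242 0.3846] ang 68.44 w 0.0472 F [-6.9 -1.7 11.2] M [-0.75  1.74 -0.06] j7 0.89
mm [ 5.4 -2.2 -0.2] dp [ 0.045 -0.018 -0.002] twist [-0.0073 -0.0157  0.1537] deg [-0.9 -1.9 18.4]
```

>>> {"method": "apply_moves", "body": {
  "dp": [
    [0.045, -0.018, -0.01],
    [0, 0, 0]
  ],
  "twist": [
    [-0.007, -0.016, 0.04],
    [0, 0, 0]
  ],
  "jaw": [255, 255]
}}

```text
clock: 10.0
tcp_pos: [0.5714, 0.2299, 0.387]
orientation: [2.67, 1.652, 0.007]
contact_force: [-0.6, 0.3, -5.9]
grip_width: 0.0472
```

```bash
python3 - <<'E'
from h import *
from bench import r
goto(.5713,.230,.385,60)
f=r.grab_frame("top");g=r.grab_frame("side")
cv2.imwrite("pics/p5.png",np.hstack([crop(f,100,155,60,60,6),crop(g,215,100,60,60,6)]))
E
```

```text
t 10.0 tcp [0.5714 0.2299 0.387 ] ang 63.49 w 0.0472 F [-0.6  0.3 -5.9] M [ 0.11 -0.08 -0.01] j7 0.78
mm [ 0.1 -0.2  2. ] dp [ 0.    -0.001  0.017] twist [ 0.0019 -0.0013  0.0291] deg [ 0.2 -0.2  3.5]
```

View pics/p5.png

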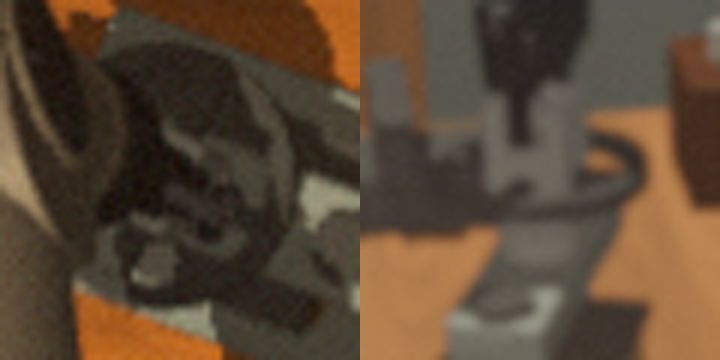

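The wheel is level and still on the screw core. Now I'll search clockwise with a light press.

>>> {"method": "apply_moves", "body": {
  "dp": [
    [0, 0, 0.025],
    [0, 0, 0.025],
    [0, 0, 0.025],
    [0, 0, 0.025],
    [0, 0, 0.025]
  ],
  "twist": [
    [0, 0, 0.02],
    [0, 0, 0.02],
    [0, 0, 0.02],
    [0, 0, 0.02],
    [0, 0, 0.02]
  ],
  "jaw": [255, 255, 255, 255, 255]
}}

```text
clock: 10.6
tcp_pos: [0.5716, 0.2268, 0.3802]
orientation: [-2.822, -1.366, -0.01]
contact_force: [-2.3, 1.6, -5.1]
grip_width: 0.0472
```

```bash
python3 - <<'E'
from h import *
goto(.5713,.230,.385,50)
E
```

```text
t 10.6 tcp [0.5716 0.2268 0.3802] ang 51.65 w 0.0472 F [-2.3  1.6 -5.1] M [0.38 0.55 0.13] j7 0.61
mm [ 2.4 -2.2 -4.7] dp [ 0.02  -0.018 -0.039] twist [-0.0018 -0.0041  0.0138] deg [-0.2 -0.5  1.7]
```

>>> {"method": "apply_moves", "body": {
  "dp": [
    [0.02, -0.018, 0.02],
    [0, 0, 0.025],
    [0, 0, 0.025],
    [0, 0, 0]
  ],
  "twist": [
    [-0.002, -0.004, 0],
    [0, 0, 0],
    [0, 0, 0],
    [0, 0, 0]
  ],
  "jaw": [255, 255, 255, 255]
}}

```text
clock: 11.0
tcp_pos: [0.5714, 0.2294, 0.3699]
orientation: [2.823, 1.375, -0.001]
contact_force: [-1.0, 0.5, -5.0]
grip_width: 0.047
```

```bash
python3 - <<'E'
from h import *
goto(.5713,.230,.385,50)
E
```

```text
t 11.0 tcp [0.5714 0.2294 0.3699] ang 51.92 w 0.047 F [-1.   0.5 -5. ] M [ 0.01  0.   -0.03] j7 0.6
mm [  0.4  -0.4 -15.1] dp [ 0.004 -0.004 -0.126] twist [0.0004 0.0005 0.016 ] deg [0.  0.1 1.9]
```

It is dropping over the keys at 52°: z fell to 0.370 with almost no force. I'll keep going down to the shoulder.

>>> {"method": "apply_moves", "body": {
  "dp": [
    [0, 0, 0.03],
    [0, 0, 0.03],
    [0, 0, 0.03],
    [0, 0, 0.02],
    [0, 0, 0.02],
    [0, 0, 0]
  ],
  "twist": [
    [0, 0, 0],
    [0, 0, 0],
    [0, 0, 0],
    [0, 0, 0],
    [0, 0, 0],
    [0, 0, 0]
  ],
  "jaw": [255, 255, 255, 255, 255, 255]
}}

```text
clock: 11.6
tcp_pos: [0.5719, 0.2284, 0.3593]
orientation: [-2.823, -1.375, -0.001]
contact_force: [-0.2, 0.8, -5.7]
grip_width: 0.047
```

```bash
python3 - <<'E'
from h import *
goto(.5713,.230,.3587,52)
E
```

```text
t 11.6 tcp [0.5719 0.2284 0.3593] ang 51.94 w 0.047 F [-0.2  0.8 -5.7] M [ 0.01  0.04 -0.02] j7 0.61
mm [ 0.8 -1.5  0.6] dp [ 0.007 -0.012  0.005] twist [-0.0006 -0.0005 -0.0005] deg [-0.1 -0.1 -0.1]
```

>>> {"method": "apply_moves", "body": {
  "dp": [
    [0.004, -0.006, 0.02],
    [0, 0, 0.02],
    [0, 0, 0.02],
    [0, 0, 0.02]
  ],
  "twist": [
    [0, 0, 0],
    [0, 0, 0],
    [0, 0, 0],
    [0, 0, 0]
  ],
  "jaw": [255, 255, 255, 255]
}}

```text
clock: 12.0
tcp_pos: [0.5722, 0.2281, 0.3586]
orientation: [-2.82, -1.373, -0.003]
contact_force: [-9.8, -2.5, 16.5]
grip_width: 0.047
```

```bash
python3 - <<'E'
from h import *
goto(.5713,.230,.3587,52)
E
```

```text
t 12.0 tcp [0.5722 0.2281 0.3586] ang 51.92 w 0.047 F [-9.8 -2.5 16.5] M [-1.    2.07 -0.06] j7 0.62
mm [ 1.  -1.8 -0.1] dp [ 0.008 -0.015 -0.001] twist [-0.0017 -0.0018 -0.0007] deg [-0.2 -0.2 -0.1]
```

It is seated at TCP z = 0.3586, as predicted. I'll release briefly so the wheel settles, look, then regrip for turning.

>>> {"method": "apply_moves", "body": {
  "dp": [
    [0, 0, 0],
    [0, 0, 0],
    [0, 0, 0],
    [0, 0, 0],
    [0, 0, 0]
  ],
  "twist": [
    [0, 0, 0],
    [0, 0, 0],
    [0, 0, 0],
    [0, 0, 0],
    [0, 0, 0]
  ],
  "jaw": [255, 50, 50, 50, 50]
}}

```text
clock: 12.5
tcp_pos: [0.5736, 0.2286, 0.3599]
orientation: [-2.821, -1.373, -0.012]
contact_force: [-0.2, -0.3, 0.3]
grip_width: 0.0684
```

```bash
python3 - <<'E'
from h import *
from bench import r
goto(.5715,.2293,.3587,52)
f=r.grab_frame("top");g=r.grab_frame("side")
th=np.linspace(0,6.2832,80)
o=[]
for F,sh in((f,(100,155,60,60)),(g,(215,110,60,60))):
    im=crop(F,*sh,6);o.append(im);im=im.copy()
    for z in(.160,.174):
        P=np.c_[.5713+.067*np.cos(th),.230+.067*np.sin(th),0*th+z]
        cv2.polylines(im,[((proj(F,P)-sh[:2]+.5)*6-.5).astype(int)],True,(0,0,255),1)
    o.append(im)
cv2.imwrite("pics/p6.png",cv2.resize(np.vstack([np.hstack(o[:2]),np.hstack(o[2:])]),(600,600)))
E
```

```text
t 12.5 tcp [0.5736 0.2286 0.3599] ang 51.92 w 0.0684 F [-0.2 -0.3  0.3] M [-0.02  0.03 -0.02] j7 0.62
mm [-0.8 -2.1  1.2] dp [-0.006 -0.018  0.01 ] twist [-0.0003 -0.0042 -0.0006] deg [-0.  -0.5 -0.1]
```

View pics/p6.png

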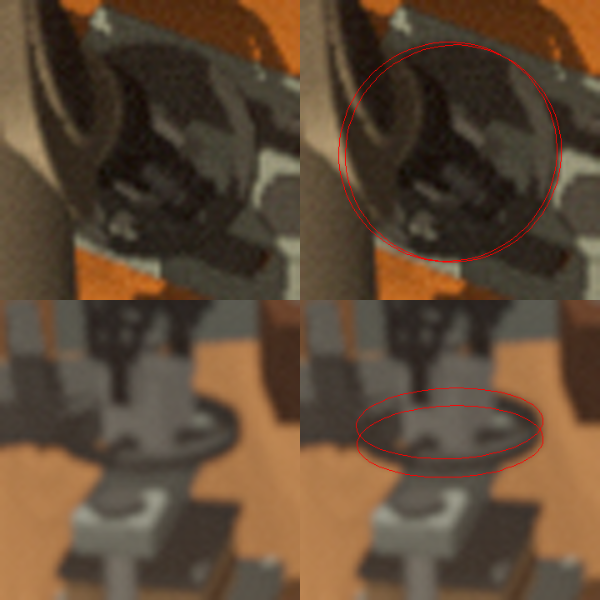

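The wheel is seated, with its rim lying just above the beam. I'll recentre and regrip.

>>> {"method": "apply_moves", "body": {
  "dp": [
    [-0.006, -0.018, 0.01],
    [0, 0, 0],
    [0, 0, 0],
    [0, 0, 0],
    [0, 0, 0],
    [0, 0, 0],
    [0, 0, 0]
  ],
  "twist": [
    [0, -0.004, 0],
    [0, 0, 0],
    [0, 0, 0],
    [0, 0, 0],
    [0, 0, 0],
    [0, 0, 0],
    [0, 0, 0]
  ],
  "jaw": [50, 50, 255, 255, 255, 255, 255],
  "grip_force": 50
}}

```text
clock: 13.3
tcp_pos: [0.5713, 0.2297, 0.3587]
orientation: [-2.824, -1.375, 0.001]
contact_force: [0.3, 0.1, 0.7]
grip_width: 0.0473
```

```bash
python3 - <<'E'
from h import *
goto(.5715,.2293,.3587,52)
E
```

```text
t 13.3 tcp [0.5713 0.2297 0.3587] ang 51.94 w 0.0473 F [0.3 0.1 0.7] M [-0.02  0.06  0.02] j7 0.61
mm [-0.2  0.3 -0. ] dp [-0.001  0.003 -0.   ] twist [-0.0003  0.     -0.0005] deg [-0.   0.  -0.1]
```

Gripped with no side force. Turning clockwise (+ about tool z), with a slight press.

>>> {"method": "apply_moves", "body": {
  "dp": [
    [0, 0, 0.005],
    [0, 0, 0.005],
    [0, 0, 0.005],
    [0, 0, 0.005],
    [0, 0, 0.005]
  ],
  "twist": [
    [0, 0, 0.04],
    [0, 0, 0.04],
    [0, 0, 0.04],
    [0, 0, 0.04],
    [0, 0, 0.04]
  ],
  "jaw": [255, 255, 255, 255, 255]
}}

```text
clock: 13.8
tcp_pos: [0.5706, 0.2292, 0.3586]
orientation: [-3.051, -0.742, 0.005]
contact_force: [-2.9, -0.8, 4.9]
grip_width: 0.0472
```

```bash
python3 - <<'E'
from h import *
goto(.5714,.2297,.3587,-8)
E
```

```text
t 13.8 tcp [0.5706 0.2292 0.3586] ang 27.33 w 0.0472 F [-2.9 -0.8  4.9] M [-0.14  0.44  0.37] j7 0.23
mm [ 0.9 -0.1 -0.1] dp [ 0.008 -0.001 -0.001] twist [-0.0006  0.0015  0.2944] deg [-0.1  0.2 35.3]
```

>>> {"method": "apply_moves", "body": {
  "dp": [
    [0.008, 0, 0.003],
    [0, 0, 0.003],
    [0, 0, 0.003],
    [0, 0, 0.003],
    [0, 0, 0.003]
  ],
  "twist": [
    [0, 0.001, 0.04],
    [0, 0, 0.04],
    [0, 0, 0.04],
    [0, 0, 0.04],
    [0, 0, 0.04]
  ],
  "jaw": [255, 255, 255, 255, 255]
}}

```text
clock: 14.3
tcp_pos: [0.5702, 0.229, 0.3587]
orientation: [-3.14, -0.071, 0.008]
contact_force: [-1.6, -0.5, 2.6]
grip_width: 0.0473
```

```bash
python3 - <<'E'
from h import *
goto(.5714,.2297,.3587,-8)
E
```

```text
t 14.3 tcp [0.5702 0.229  0.3587] ang 2.59 w 0.0473 F [-1.6 -0.5  2.6] M [-0.11  0.23  0.36] j7 -0.14
mm [ 1.3 -0.6 -0. ] dp [ 0.01  -0.005 -0.   ] twist [-0.0003  0.0025  0.0883] deg [-0.   0.3 10.6]
```

>>> {"method": "apply_moves", "body": {
  "dp": [
    [0.008, -0.004, 0.002],
    [0, 0, 0.002],
    [0, 0, 0.002]
  ],
  "twist": [
    [0, 0.002, 0.03],
    [0, 0, 0.03],
    [0, 0, 0.03]
  ],
  "jaw": [255, 255, 255]
}}

```text
clock: 14.6
tcp_pos: [0.5698, 0.2292, 0.3587]
orientation: [3.132, -0.234, -0.008]
contact_force: [-1.1, -0.6, 0.3]
grip_width: 0.0474
```

```bash
python3 - <<'E'
from h import *
goto(.5714,.2297,.3587,-8)
E
```

```text
t 14.6 tcp [0.5698 0.2292 0.3587] ang -8.53 w 0.0474 F [-1.1 -0.6  0.3] M [-0.09 -0.08  0.35] j7 -0.31
mm [ 1.5 -0.8 -0. ] dp [ 0.012 -0.006 -0.   ] twist [ 0.0004  0.0025 -0.0045] deg [ 0.   0.3 -0.5]
```

>>> {"method": "apply_moves", "body": {
  "dp": [
    [0.01, -0.005, 0.002],
    [0, 0, 0]
  ],
  "twist": [
    [0, 0.002, 0.025],
    [0, 0, 0.025]
  ],
  "jaw": [255, 255]
}}

```text
clock: 14.8
tcp_pos: [0.5697, 0.2295, 0.3587]
orientation: [3.114, -0.4, -0.009]
contact_force: [2.3, -0.5, -4.3]
grip_width: 0.0474
```

```bash
python3 - <<'E'
from h import *
goto(.5714,.2297,.3587,-16)
E
```

```text
t 14.8 tcp [0.5697 0.2295 0.3587] ang -14.62 w 0.0474 F [ 2.3 -0.5 -4.3] M [-0.03 -0.89  2.05] j7 -0.4
mm [ 1.6 -0.6  0. ] dp [ 0.013 -0.005  0.   ] twist [0.0015 0.0026 0.0115] deg [0.2 0.3 1.4]
```

The moment jumped to 2.05 N m, so it has reached the stop. One more short turn will confirm.

>>> {"method": "apply_moves", "body": {
  "dp": [
    [0, 0, 0.002],
    [0, 0, 0]
  ],
  "twist": [
    [0, 0, 0.015],
    [0, 0, 0]
  ],
  "jaw": [255, 255]
}}

```text
clock: 15.0
tcp_pos: [0.5695, 0.2298, 0.3587]
orientation: [3.105, -0.433, -0.007]
contact_force: [0.5, -2.0, 0.5]
grip_width: 0.0476
```

```bash
python3 - <<'E'
from h import *
goto(.5714,.2297,.3587,-16)
E
```

```text
t 15.0 tcp [0.5695 0.2298 0.3587] ang -15.88 w 0.0476 F [ 0.5 -2.   0.5] M [-0.33 -0.12  2.47] j7 -0.42
mm [ 1.8 -0.4  0. ] dp [ 0.015 -0.003  0.   ] twist [0.0033 0.0018 0.001 ] deg [0.4 0.2 0.1]
```

It is at the stop: 2.5 N m at −16°, with the angle barely moving. I'll release and rise straight up.

>>> {"method": "apply_moves", "body": {
  "dp": [
    [0, 0, 0],
    [0, 0, 0],
    [0, 0, 0],
    [0, 0, 0],
    [0, 0, 0]
  ],
  "twist": [
    [0, 0, 0],
    [0, 0, 0],
    [0, 0, 0],
    [0, 0, 0],
    [0, 0, 0]
  ],
  "jaw": [40, 40, 40, 40, 40]
}}

```text
clock: 15.5
tcp_pos: [0.5697, 0.2294, 0.3583]
orientation: [3.106, -0.448, -0.009]
contact_force: [0.1, 0.3, 0.1]
grip_width: 0.0722
```

```bash
python3 - <<'E'
from h import *
goto(.5714,.2297,.3587,-16)
E
```

```text
t 15.5 tcp [0.5697 0.2294 0.3583] ang -16.4 w 0.0722 F [0.1 0.3 0.1] M [-0.01 -0.09  0.  ] j7 -0.43
mm [ 1.5 -0.8 -0.4] dp [ 0.013 -0.007 -0.003] twist [ 0.0018  0.0026 -0.0033] deg [ 0.2  0.3 -0.4]
```

>>> {"method": "apply_moves", "body": {
  "dp": [
    [0, 0, -0.05],
    [0, 0, -0.15],
    [0, 0, -0.2],
    [0, 0, -0.3],
    [0, 0, -0.3],
    [0, 0, 0],
    [0, -0.3, 0],
    [0, -0.3, 0],
    [0, -0.3, 0],
    [0, -0.3, 0],
    [0, 0, 0]
  ],
  "twist": [
    [0, 0, 0],
    [0, 0, 0],
    [0, 0, 0],
    [0, 0, 0],
    [0, 0, 0],
    [0, 0, 0],
    [0, 0, 0],
    [0, 0, 0],
    [0, 0, 0],
    [0, 0, 0],
    [0, 0, 0]
  ],
  "jaw": [40, 40, 40, 40, 40, 40, 40, 40, 40, 40, 40]
}}

```text
clock: 16.6
tcp_pos: [0.6134, 0.369, 0.485]
orientation: [-3.107, 0.461, 0.011]
contact_force: [0.4, 0.8, 0.1]
grip_width: 0.072
```

```bash
python3 - <<'E'
from h import *
from bench import r
goto(.5714,.2297,.3587,-16)
f=r.grab_frame("top");g=r.grab_frame("side");np.savez("top2.npz",**f);np.savez("side2.npz",**g)
th=np.linspace(0,6.2832,80)
o=[]
for F,sh in((f,(95,150,70,70)),(g,(210,100,70,70))):
    im=crop(F,*sh,6);o.append(im);im=im.copy()
    for z in(.160,.174):
        P=np.c_[.5713+.067*np.cos(th),.230+.067*np.sin(th),0*th+z]
        cv2.polylines(im,[((proj(F,P)-sh[:2]+.5)*6-.5).astype(int)],True,(0,0,255),1)
    a=np.radians(-16+45)
    q=[[.5713+.03394*np.cos(a+k*np.pi/2),.23+.03394*np.sin(a+k*np.pi/2),.215] for k in range(4)]
    cv2.polylines(im,[((proj(F,q)-sh[:2]+.5)*6-.5).astype(int)],True,(255,0,0),1)
    o.append(im)
cv2.imwrite("pics/p7.png",cv2.resize(np.vstack([np.hstack(o[:2]),np.hstack(o[2:])]),(600,600)))
E
```

```text
t 16.6 tcp [0.6134 0.369  0.485 ] ang -16.88 w 0.072 F [0.4 0.8 0.1] M [ 0.01 -0.   -0.05] j7 -0.63
mm [  1.1 145.4 126.3] dp [0.01  1.212 1.053] twist [ 0.0002  0.0033 -0.0073] deg [ 0.   0.4 -0.9]
```

View pics/p7.png

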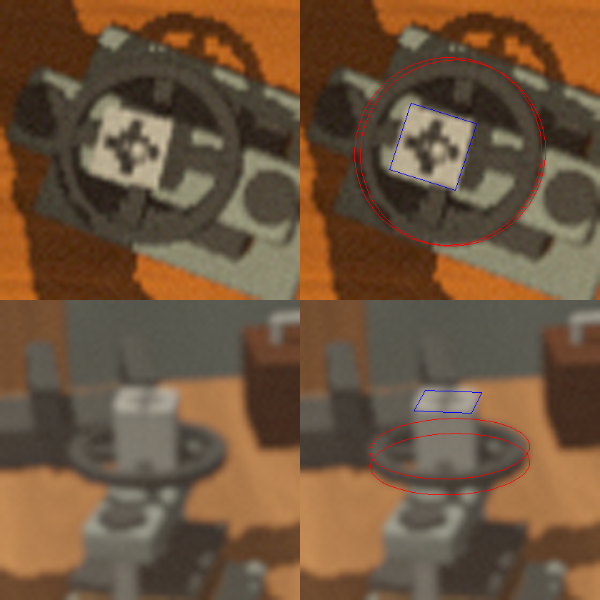

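```bash
python3 - <<'E'
from h import *
def cloud(f):
    z=f["z_map"];v,u=np.nonzero(z>0)
    p=cv2.undistortPoints(np.stack([u,v],1).astype(float)[:,None],f["intrinsics"],f["dist_coeffs"])[:,0]
    Z=z[v,u];return (np.stack([p[:,0]*Z,p[:,1]*Z,Z],1)-f["t"])@f["R"]
for n in("top","side"):
    X0=cloud(dict(np.load(n+"0.npz")));X=cloud(dict(np.load(n+"2.npz")))
    c=np.array([.5713,.23]);d=np.hypot(*(X[:,:2]-c).T)
    m=(d<.045)&(X[:,2]>.203)&(X[:,2]<.26)
    print(n,"hub pts",m.sum(),np.median(X[m],0).round(4),np.percentile(X[m][:,2],[5,25,50,75,95]).round(4),cv2.minAreaRect(X[m][:,:2].astype(np.float32)*1000))
    m=(d>.056)&(d<.066)&(X[:,2]>.155)&(X[:,2]<.2);print(" rim top",m.sum(),np.percentile(X[m][:,2],[25,50,75]).round(4))
    A=np.c_[X[m][:,:2]-c,np.ones(m.sum())];print(" plane",np.linalg.lstsq(A,X[m][:,2],rcond=None)[0].round(4))
    d0=np.hypot(*(X0[:,:2]-c).T)
    m=(d0>.03)&(d0<.07)&(X0[:,2]>.135)&(X0[:,2]<.155);print(" beam before",m.sum(),np.median(X0[m][:,2]).round(4))
    m=(d0>.013)&(d0<.023)&(X0[:,2]>.153)&(X0[:,2]<.168);print(" shoulder before",m.sum(),np.median(X0[m][:,2]).round(4))
    w=np.hypot(X0[:,0]-.6,X0[:,1]+.122);m=(w<.04)&(X0[:,2]>.048);print(" hub before",np.median(X0[m][:,2]).round(4))
E
```

```text
top hub pts 205 [0.57   0.2316 0.2144] [0.2077 0.2126 0.2144 0.216  0.2187] ((569.97412109375, 230.67642211914062), (50.28257751464844, 47.962894439697266), 78.05623626708984)
 rim top 413 [0.1713 0.1735 0.1753]
 plane [ 0.0016 -0.0025  0.1732]
 beam before 536 0.1445
 shoulder before 83 0.1596
 hub before 0.0544
side hub pts 114 [0.5694 0.2182 0.2133] [0.2044 0.2091 0.2133 0.2148 0.2164] ((570.562744140625, 229.99905395507812), (57.857757568359375, 48.58249282836914), 77.8871078491211)
 rim top 176 [0.1688 0.1747 0.1769]
 plane [-0.0019  0.0216  0.1735]
 beam before 117 0.1473
 shoulder before 42 0.161
 hub before 0.0559
```

Depth puts the hub top at 0.2144 m, so the underside is at about 0.159 against the 0.160 shoulder. The wheel is level, its axis is within about 1.5 mm, and the hub sits at about −12 to −16°. The robot is clear of everything, so I'll hand in.

```bash
python3 - <<'E'
from bench import r
print(r.hand_in()); print(r.get_obs()["contact_force"])
E
```

```text
the job is handed in; nothing more can be done
None
the job is handed in; nothing more can be done
```

The handwheel is seated on the press screw, hub upwards, the screw is turned clockwise to its stop, and the wheel is released. I handed the job in at about 17 s of the 54 s; no verdict is reported.

- **Fitting:** I gripped the dark-rimmed wheel by its bright hub and lowered it onto the screw. The slots lined up with the keys at about 52°. The wheel then dropped about 25.5 mm onto the shoulder.
- **Turning:** I turned it about 68° clockwise. The torque rose from about 0.36 to 2.5 N m and the wheel would barely turn further, which I took as the stop. Then I let go, lifted the gripper and moved it clear.
- **Last checks:** The top camera's depth puts the hub top at 0.214 m, so the underside is at about 0.159 m against the 0.160 m shoulder. The rim is level in that view, and the axis is within about 1.5 mm of the screw. The contact force was about zero.

Three checks were weaker or disagreed:
- **Side view:** It drew the wheel about 2 pixels above my projected outline, and a plane fitted to its rim depth tilted slightly. I put both down to calibration and depth noise, since the side camera's own heights agreed to 1–2 mm.
- **Screw angle:** I could not read it directly. It is inferred from the torque rise, and from wheel and beam angles that give roughly 1.4 rad.
- **Other things on the bench:** I did not measure their positions again at the end. No contact with them was seen or felt.

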